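# Lift a sample pan with the lifter onto the viewing stand

### The job

Slide the lifter's flat blade under the metal sample pan that leans on the bench stop, lift it and carry it level to the viewing stand, and set it down centred on the two rails, flat. Then draw the blade out and lay the lifter flat on the table, clear of the pan and the stand. Do not touch the pan with the fingers, and leave the beaker, vial and dropper bottle as they are.

Things in the scene. Friction and masses are not known exactly. Their poses are not given: they have to be found in the camera images.
- lifter: loose cranked lifter (spatula), 0.16 kg, lying on its blade. Origin: middle of the blade's rear edge, underside; x along the blade to its tip, z up. Steel blade 115 long (x 0 to 115), 42 wide, 2.5 thick; a 12 wide neck behind it rises to a level black handle, x = -22 to -134, 14 wide (y), z 38 to 58. Balances near x = 40
- lifter_grip (a point): point in the middle of the handle's section, near its front end, good to grasp across: x = -40, z = 48 in the lifter's frame; same axes
- sample_pan: loose round aluminium pan with three grey stones fixed in it, 70 g, rim diameter 113, 11.5 high (stones to 20). Its flat foot is 84 in diameter; from there the underside flares out and up to the rim at height 10, so a blade can get under. Origin: centre of the foot's underside; z up
- bench_stop: fixed grey C-shaped stop: two upright black buffers (16 diameter, 26 high, at x = 45.5, y = +-45.5) and a bar behind (x 75 to 97, 16 high, 130 wide). The pan touches the buffers or stands up to 12 short of them; pushed to +x it is held. Origin: on the table, at the centre of a pan touching both; x points to the bar. The blade passes between the buffers
- viewing_stand: fixed stand, 120 (x) by 124 (y), 45 high: two flat rails along x, each 33 wide, 58 gap between them (y -29 to 29), on side plates; open front and back, so the blade can sink between the rails and be drawn out to -x. Mirror on the base, top at 6. Origin: centre of its underside; its -x end faces the robot
- stand_top (a point): centre of the viewing stand at the height of the rails' tops, 45 above the table; same axes
- beaker: bystander: loose clear beaker, 73 diameter, 76 high; origin under its centre
- vial: bystander: loose small vial with a white cap, 25 diameter, 57 high; origin under its centre
- dropper: bystander: loose brown dropper bottle, 29 diameter, 96 high; origin under its centre

How it is judged:
By the outcome, as a careful person would: the job done as asked, in the order asked, and still so for the second after the job is handed in, with the robot touching nothing.
It also fails if it takes over 61 s, if anything falls off the work surface, if the arm or the gripper's body presses on something with over 40 N, if the wrist force passes 120 N, or if a joint passes its speed limit or range.

### The arm

A 6-joint arm with a two-finger parallel gripper is mounted at the origin on a cart in front of the work surface, level with it; the furniture and walls round the work are solid. World frame = base frame: x ahead of the robot, y to its left, z up, the work surface at z = 0. Lengths are in mm, angles in rad, forces in N, time in s.
With the tool pointing down it reaches from about 275 to 750 mm from the base axis. Payload 10.2 kg.
Tool frame: the origin (TCP) lies at the very end of the fingers, on their centre line; the grasp point (between the pads) lies 19 mm behind it (bot.pinch_z is the distance from the TCP to the grasp point, in mm); z points along the fingers, y is the line along which they close (so a half turn about z gives the same grasp; the last joint's range is limited). The gripper opens to 85 mm and grips with 20 to 120 N. Pads are 22 mm wide; open, the fingers measure 114 mm over their backs; the gripper's body (76 mm by 85 mm) begins 54 mm behind the grasp point. The pads swing forward as they close: fully open they stand 13 mm farther back than shut.
Start: joints at [1.096, 0.313, 1.498, -0, 1.331, -0.223], TCP at [130.815, 508.447, 231.294] pointing down, gripper open.
Joint ranges: [-2.94, 2.94], [-0.97, 2.17], [0.19, 2.56], [-1.23, 4.37], [0.02, 3.11], [-2.88, 2.88]. Speed limits (rad/s): [2.39, 2.39, 3.01, 3.14, 3.14, 3.14].

### API

Orientations are given as a 3x3 rotation matrix whose columns are the frame's x, y, z axes.
In Python, from bench import bot gives the robot as it stands. The module is installed in compiled form; this text tells all that it offers.
- The arm moves only by the tool move_arm, never from a script. Its argument "commands" is a list of rows, each an object with "dp": the shift along the tool's x, y, z in mm, a list of three; "twist": the turn about the tool's z in degrees. A call has exactly 8 rows; each row is the pose to reach, as a shift and turn from the pose commanded when the call began, along the tool's axes at that moment; what a row does not reach only later rows make up. A row lasts 1/10 s, in which the tool goes at most 50 mm and 8.59 degrees, less where a joint would pass 70% of its speed; a pose out of reach is approached as far as the arm can. A call with a gripper value outside its range is refused whole. "grip" is the finger opening in mm, from 0 to 85.4, set as the call begins (left out, the last holds). The fingers move at their own pace and stop on an object; "newtons" is the grip in N (left out, the last holds). Time passes only in rows, so rows that repeat a pose let the fingers close, or fill a call up. It gives the time, the measured TCP pose, the force, the opening and the grip force at its end, in the units of the state.
- bot.observe(): the state, without advancing time (a new reading comes with each control period).
- bot.read_camera(name): name is "side" or "top" or "wrist"; returns the picture (420x560x3 uint8, red, green, blue); there is no depth.
- bot.get_calibration(name): a dict with "vertical_fov" (degrees; the focal length in pixels is half the picture's height over the tangent of half this angle, whatever the lens; pixels are square), "cx", "cy" (the principal point, pixels), "world_from_camera" (4x4, takes a point from camera to world coordinates); the wrist camera has in their place "tool_from_camera" (4x4, takes a point from camera to tool coordinates, whose origin is the TCP and whose axes are the flange's). Camera axes: x right, y up, looking along -z (the intrinsics and any distortion apply to the point x, -y, -z); pixel columns grow to the right and rows downward; lengths in mm; the calibration is good to about 2 mm. A picture is of the moment at which its call begins: read the wrist's pose just before it. get_calibration takes no time and is no camera call.
- bot.sign_off(): hands the job in; it is judged then, once.
The state is a dict: "time": time; "q": joint angles; "qvel": joint speeds; "joint_torque": joint torques, N m; "position": TCP position; "orientation": TCP orientation; "force": force on the tool from outside, world axes, zero at the start; "torque": the same for the moment, N m; "gripper_width": opening from 0.0 (shut) to 1.0 (fully open); "gripper_force": force on a finger pad.
Only numpy, scipy, OpenCV 4.12 (cv2) and the standard library are available. Lean on these libraries where they do the work, as an engineer would, in place of code of your own. Each camera call takes 0.05 s, during which the arm holds its last target. There are 200 camera calls.

## Working session

There is one attempt and no reset: what is moved stays moved. The work goes in short steps, Python scripts to look and compute and a tool call to move; the robot and the scene stay as the last step left them, time stands still between calls to the robot, and variables do not carry over. Pictures are saved under pics/ and viewed, at most 10 in all, crops included, and the job is handed in when it is done.

Besides the shell and the picture viewer there is one more tool, called after "Emit:" as name(argument=value, ...) on one line, values as JSON. move_arm: Moves the arm, as the interface text tells. Its arguments: {"type":"object","properties":{"commands":{"type":"array"},"grip":{"type":"number"},"newtons":{"type":"number"}},"required":["commands"]}

```bash
mkdir -p pics
cat > h.py <<'E'
import numpy as np, cv2
from bench import bot
def snap(n,f):
    s=bot.observe(); im=bot.read_camera(n); cv2.imwrite(f'pics/{f}.png',cv2.cvtColor(im,cv2.COLOR_RGB2BGR)); return s,im
E
python3 - <<'E'
from h import *
for n in('top','side'): 
    s,im=snap(n,n+'0'); print(n,{k:(np.round(v,4).tolist() if not isinstance(v,str) else v) for k,v in bot.get_calibration(n).items()})
print(bot.get_calibration('wrist'));print(s)
E
```

```text
top {'vertical_fov': 51.9342, 'cx': 283.1609, 'cy': 203.8662, 'world_from_camera': [[0.0108, 0.9993, -0.0372, 536.2144], [-0.9998, 0.0102, -0.0153, 11.6854], [-0.0149, 0.0373, 0.9992, 1049.1849], [0.0, 0.0, 0.0, 1.0]]}
side {'vertical_fov': 53.0338, 'cx': 285.2802, 'cy': 209.7002, 'world_from_camera': [[-0.99, 0.0788, -0.1172, 441.9928], [-0.1406, -0.6275, 0.7658, 882.8755], [-0.0131, 0.7746, 0.6323, 813.373], [0.0, 0.0, 0.0, 1.0]]}
{'vertical_fov': 59.85596728576383, 'cx': 273.10974489400746, 'cy': 208.24551430189283, 'tool_from_camera': array([[ 6.84810483e-04,  9.64502696e-01,  2.64072113e-01,
         6.70532202e+01],
       [ 9.99998437e-01, -2.30047656e-04, -1.75303565e-03,
        -1.60098212e+00],
       [-1.63005844e-03,  2.64072901e-01, -9.64501346e-01,
        -1.42185754e+02],
       [ 0.00000000e+00,  0.00000000e+00,  0.00000000e+00,
         1.00000000e+00]])}
{'time': 0.05, 'q': array([ 1.09558195e+00,  3.13476625e-01,  1.49838115e+00, -2.68014530e-06,
        1.33099565e+00, -2.23376850e-01]), 'qvel': array([ 9.83376219e-05, -1.20087605e-03,  1.60437445e-04,  2.97064423e-04,
       -1.41392284e-03,  7.48174567e-04]), 'joint_torque': array([ 2.90911041e-03, -4.13352585e+01, -2.60472304e+01, -1.98323933e-04,
        2.96605802e-03,  5.41951891e-06]), 'position': array([130.71240238, 508.22584759, 230.74250282]), 'orientation': array([[-9.68456254e-01,  2.49182973e-01, -5.74522832e-04],
       [ 2.49183482e-01,  9.68455643e-01, -1.12225891e-03],
       [ 2.76752068e-04, -1.23002026e-03, -9.99999205e-01]]), 'force': array([0.27175314, 0.50358273, 0.7424875 ]), 'torque': array([0.03435047, 0.01848785, 0.01454021]), 'gripper_force': 0.0, 'gripper_width': 0.9968625339760302}
```

View pics/top0.png

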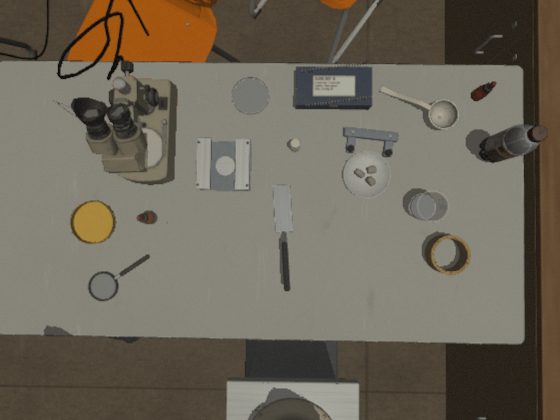

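View pics/side0.png

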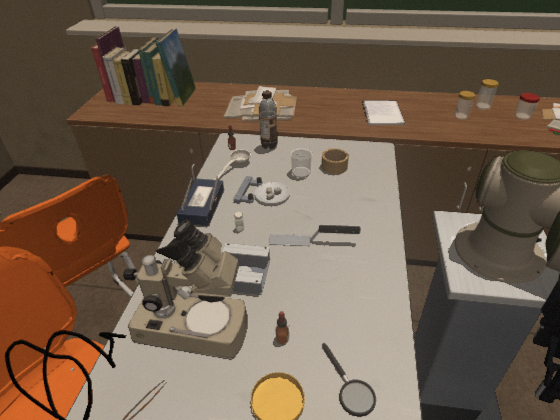

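Top view: the lifter lies at about (283,185)–(287,289) with its blade pointing away from the robot. The pan is at (366,174), the stop behind it at (371,140) and the stand at (223,164). The vial is at (295,144), the beaker at (427,206) and the dropper at (147,217).

```bash
cat >> h.py <<'E'
def ray(n,uv,z,s=None):
    c=bot.get_calibration(n); f=210/np.tan(np.radians(c['vertical_fov']/2))
    if n=='wrist':
        T=np.eye(4);T[:3,:3]=s['orientation'];T[:3,3]=s['position'];M=T@c['tool_from_camera']
    else: M=c['world_from_camera']
    uv=np.atleast_2d(np.asarray(uv,float))
    d=np.c_[(uv[:,0]-c['cx'])/f,-(uv[:,1]-c['cy'])/f,-np.ones(len(uv))]@M[:3,:3].T
    o=M[:3,3]; z=np.broadcast_to(z,len(uv)); return o+d*((z-o[2])/d[:,2])[:,None]
E
python3 - <<'E'
from h import *
im=cv2.imread('pics/top0.png')
c=im[115:300,190:440]; cv2.imwrite('pics/top0c.png',cv2.resize(c,None,fx=3,fy=3,interpolation=cv2.INTER_CUBIC))
P=lambda a,z:np.round(ray('top',a,z)[:,:2],1).tolist()
print('lifter',P([(283,185),(283,232)],2.5),P([(285,238),(287,289)],58));print('pan',P([(366,174)],10),'stop',P([(349.5,149),(389,153)],26));print('stand',P([(223,164)],45))
print(P([(295,144)],57),P([(427,206)],40),P([(147,217)],60))
E
```

```text
lifter [[621.1, 28.6], [506.9, 27.3]] [[494.8, 21.8], [378.7, 16.0]]
pan [[649.0, -171.4]] stop [[706.6, -129.2], [697.8, -222.9]]
stand [[665.6, 169.0]]
[[712.0, 0.9]] [[572.2, -308.2]] [[539.5, 340.2]]
```

View pics/top0c.png

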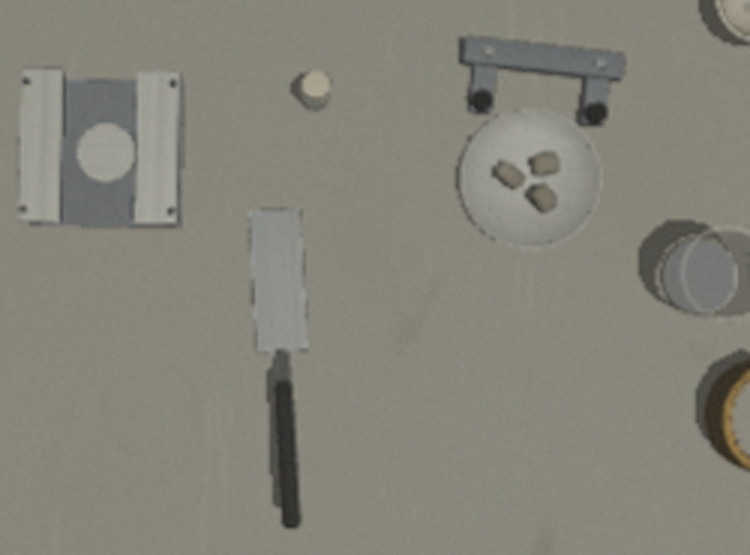

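The zoom shows the blade corners at about (248,210), (301,208), (308,348), (258,352), with the handle running to (291,522). The buffers are at (481,99) and (596,112), the pan is centred at (529,179), and the stand's rail corners are at (20,68), (182,71), (178,225), (18,222).

```bash
cat >> h.py <<'E'
def plan(tgt,yang,s=None):
    "TCP target (world), desired angle of tool y (deg) -> dp, twist"
    s=s or bot.observe(); R=s['orientation']; y=np.degrees(np.arctan2(R[1,1],R[0,1]))
    print('pos',s['position'].round(1),'yang',y.round(2),'-> dp',(R.T@(np.array(tgt)-s['position'])).round(1),'twist',round(-(yang-y),2),'F',s['force'].round(1),'w',round(s['gripper_width']*85.4,1),'gf',s['gripper_force'],'t',s['time'])
E
python3 - <<'E'
from h import *
f=lambda a:np.array([(190+(x+.5)/3-.5,115+(y+.5)/3-.5) for x,y in a])
P=lambda a,z:ray('top',f(a),z)[:,:2].round(1)
b=P([(248,210),(301,208),(308,348),(258,352)],2.5);h=P([(283,383),(291,522)],58)
print(b.tolist(),h.tolist())
t=(b[0]+b[1])/2;r=(b[2]+b[3])/2
for d in(t-r,h[0]-h[1]):print(np.degrees(np.arctan2(d[1],d[0])),np.hypot(*d))
print('stand',P([(20,68),(182,71),(178,225),(18,222)],45).tolist(),'pan',P([(529,179)],10),'buf',P([(481,99),(596,112)],26).tolist(),'bar',P([(462,38),(625,53)],16).tolist())
plan([430,25,200],93)
E
```

```text
[[621.7, 54.5], [623.7, 11.5], [510.4, 4.7], [506.7, 45.1]] [[484.9, 23.9], [379.4, 16.7]]
4.058863055960607 114.43702416613262
3.9041794645343506 105.74540179128358
stand [[728.0, 232.9], [726.7, 105.7], [606.0, 107.2], [607.1, 232.2]] pan [[ 648.2 -171.4]] buf [[709.8, -130.4], [700.2, -221.4]] bar [[760.6, -116.3], [749.5, -246.7]]
pos [130.7 508.3 230.8] yang 75.57 -> dp [-410.3 -393.4   31.1] twist -17.43 F [-0.8 -1.2  0.1] w 85.4 gf 0.0 t 0.1
```

Emit:
move_arm(commands=[{"dp":[-25,-24,2],"twist":-1},{"dp":[-57,-55,4],"twist":-3},{"dp":[-90,-86,7],"twist":-5},{"dp":[-123,-118,9],"twist":-7},{"dp":[-156,-149,12],"twist":-9},{"dp":[-189,-181,14],"twist":-11},{"dp":[-222,-213,17],"twist":-13},{"dp":[-255,-244,19],"twist":-15}])

```text
time: 0.9
position: [317.4, 206.9, 212.1]
orientation: [[-1.0, -0.012, -0.0], [-0.012, 1.0, -0.0], [0.0, -0.0, -1.0]]
force: [0.3, 0.7, 0.8]
gripper_width: 0.998
gripper_force: 0.0
```

Emit:
move_arm(commands=[{"dp":[-33,-32,2],"twist":-1},{"dp":[-65,-63,4],"twist":-2},{"dp":[-97,-93,7],"twist":-3},{"dp":[-127,-122,9],"twist":-3},{"dp":[-145,-140,11],"twist":-3},{"dp":[-155,-149,11],"twist":-3},{"dp":[-155,-149,11],"twist":-3},{"dp":[-155,-149,11],"twist":-3}])

```text
time: 1.7
position: [472.8, 62.0, 201.3]
orientation: [[-0.998, -0.063, -0.001], [-0.063, 0.998, 0.0], [0.001, 0.0, -1.0]]
force: [-0.4, 0.1, 1.1]
gripper_width: 1.002
gripper_force: 0.0
```

Run:
```python
from h import *
s,im=snap('wrist','w1'); plan([430,25,200],94,s); np.savez('w1.npz',position=s['position'],orientation=s['orientation'])
```

```text
pos [472.8  62.  201.3] yang 93.61 -> dp [ 45.  -34.2   1.3] twist -0.39 F [-0.4  0.1  1.1] w 85.6 gf 0.0 t 1.7
```

View pics/w1.png

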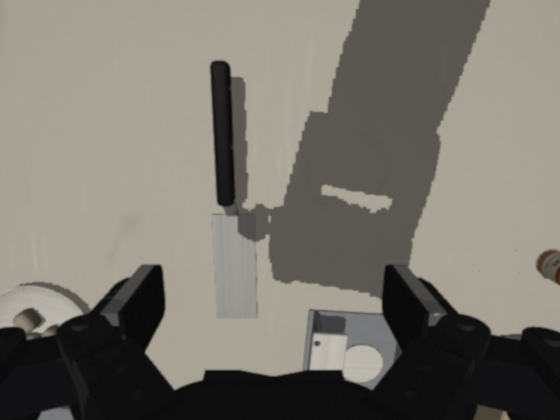

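The wrist view shows the handle from (220,64) to (226,203), and the blade corners at (212,214), (254,214), (257,318), (217,318).

Run:
```python
from h import *
s=dict(np.load('w1.npz'))
h=ray('wrist',[(220,64),(226,203)],58,s)[:,:2];b=ray('wrist',[(212,214),(254,214),(257,318),(217,318)],2.5,s)[:,:2]
print(h.round(1).tolist(),b.round(1).tolist())
r=(b[0]+b[1])/2;t=(b[2]+b[3])/2
for d in(t-r,h[1]-h[0]):print(np.degrees(np.arctan2(d[1],d[0])),np.hypot(*d))
a=np.radians(4.0);O=np.array([508,24.]);g=O-40*np.array([np.cos(a),np.sin(a)]);print(g)
plan([*g,29],94)
```

```text
[[376.7, 16.0], [481.5, 23.5]] [[508.2, 3.9], [505.6, 44.6], [619.6, 53.5], [622.2, 11.4]]
4.1004984477556965 114.34445370943511
4.088645436971411 105.06980625895812
[468.09743799  21.20974105]
pos [472.7  62.1 201.4] yang 93.64 -> dp [  7.2 -40.6 172.4] twist -0.36 F [-0.3  0.1 -0.6] w 85.4 gf 0.0 t 1.75
```

Emit:
move_arm(commands=[{"dp":[2,-10,10],"twist":0},{"dp":[4,-25,30],"twist":0},{"dp":[8,-40,60],"twist":-0.4},{"dp":[8,-40,95],"twist":-0.4},{"dp":[8,-40,130],"twist":-0.4},{"dp":[8,-40,155],"twist":-0.4},{"dp":[8,-40,172],"twist":-0.4},{"dp":[8,-40,172],"twist":-0.4}])

```text
time: 2.55
position: [466.0, 21.1, 27.3]
orientation: [[-0.998, -0.07, -0.005], [-0.07, 0.998, 0.001], [0.004, 0.001, -1.0]]
force: [-0.2, 0.0, -0.3]
gripper_width: 1.0
gripper_force: 0.0
```

Emit:
move_arm(commands=[{"dp":[0,0,0],"twist":0},{"dp":[0,0,0],"twist":0},{"dp":[0,0,0],"twist":0},{"dp":[0,0,0],"twist":0},{"dp":[0,0,0],"twist":0},{"dp":[0,0,0],"twist":0},{"dp":[0,0,0],"twist":0},{"dp":[0,0,0],"twist":0}], grip=0, newtons=100)

```text
time: 3.35
position: [468.3, 20.7, 29.8]
orientation: [[-0.998, -0.069, 0.001], [-0.069, 0.998, -0.0], [-0.001, -0.0, -1.0]]
force: [-1.2, 0.1, 5.9]
gripper_width: 0.147
gripper_force: 97.4
```

Run:
```python
from h import *
plan([467.5,22,29],94)
```

```text
pos [468.3  20.7  29.8] yang 93.98 -> dp [0.7 1.3 0.8] twist -0.02 F [-1.2  0.1  5.9] w 12.6 gf 97.39649176597595 t 3.35
```

Emit:
move_arm(commands=[{"dp":[0,0,-5],"twist":0},{"dp":[0,0,-15],"twist":0},{"dp":[2,-5,-27],"twist":0.3},{"dp":[7,-17,-36],"twist":1},{"dp":[14,-35,-40],"twist":2},{"dp":[22,-55,-40],"twist":3.1},{"dp":[30,-76,-40],"twist":4.3},{"dp":[38,-97,-40],"twist":5.5}])

```text
time: 4.15
position: [436.2, -80.3, 70.0]
orientation: [[-1.0, 0.028, 0.001], [0.028, 1.0, -0.0], [-0.001, -0.0, -1.0]]
force: [0.2, -0.1, -2.2]
gripper_width: 0.142
gripper_force: 97.6
```

Emit:
move_arm(commands=[{"dp":[10,-19,0],"twist":1.1},{"dp":[18,-38,0],"twist":2.1},{"dp":[23,-54,0],"twist":3.1},{"dp":[26,-64,0],"twist":3.9},{"dp":[26,-69,0],"twist":3.9},{"dp":[26,-69,0],"twist":3.9},{"dp":[26,-69,0],"twist":3.9},{"dp":[26,-69,0],"twist":3.9}])

```text
time: 4.95
position: [409.0, -146.4, 69.3]
orientation: [[-0.996, 0.094, -0.0], [0.094, 0.996, 0.0], [0.0, 0.0, -1.0]]
force: [0.2, -0.7, -2.2]
gripper_width: 0.142
gripper_force: 97.5
```

Run:
```python
from h import *
plan([414.5,-149,29],84.6)
s,im=snap('side','s1');s,i2=snap('top','t1')
a=cv2.imread('pics/s1.png')[170:270,220:400];b=cv2.imread('pics/t1.png')[115:300,290:440]
a=cv2.resize(a,(540,300),interpolation=cv2.INTER_CUBIC);b=cv2.resize(b,(450,555),interpolation=cv2.INTER_CUBIC)
cv2.imwrite('pics/s1c.png',a);cv2.imwrite('pics/t1c.png',b)
```

```text
pos [ 409.  -146.4   69.3] yang 84.63 -> dp [-5.7 -2.1 40.3] twist 0.03 F [ 0.2 -0.7 -2.2] w 12.1 gf 97.50629425048828 t 4.95
```

View pics/t1c.png

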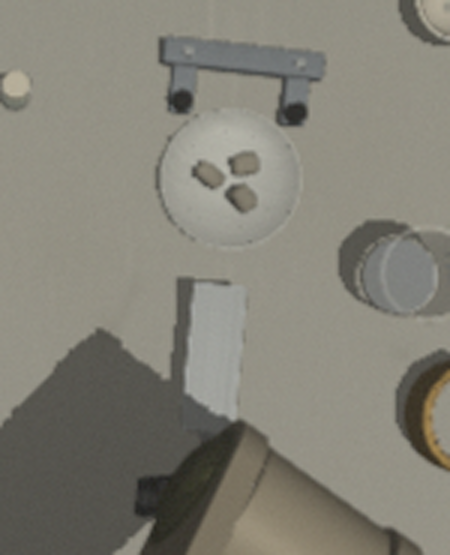

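View pics/s1c.png

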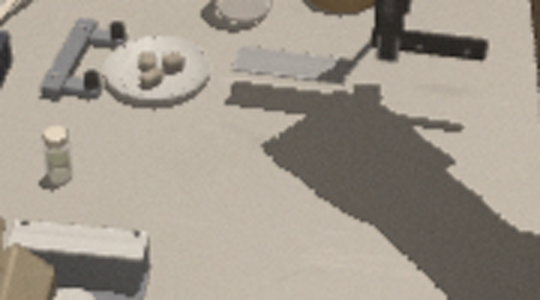

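Top: the lifter is held with its blade tip corners at (193,281) and (246,285), aimed at the pan. Side: the blade's near edge runs from (233,69) to (328,80) and its far tip corner is at (243,46). It looks about level.

```bash
cat >> h.py <<'E'
def tri(ut,us):
    o=[];d=[]
    for n,u in(('top',ut),('side',us)):
        c=bot.get_calibration(n)['world_from_camera'][:3,3];p=ray(n,[u],0)[0];o.append(c);d.append((p-c)/np.linalg.norm(p-c))
    A=sum(np.eye(3)-np.outer(k,k) for k in d);b=sum((np.eye(3)-np.outer(k,k))@c for c,k in zip(o,d));return np.linalg.solve(A,b).round(1)
E
python3 - <<'E'
from h import *
T=lambda x,y:(290+(x+.5)/3-.5,115+(y+.5)/3-.5)
S=lambda x,y:(220+(x+.5)/3-.5,170+(y+.5)/3-.5)
print(tri(T(193,281),S(233,69)),tri(T(246,285),S(243,46)),tri(T(184,405),S(328,80)))
for z in(35,40,45):print(ray('top',[T(193,281),T(246,285),T(237,420)],z).round(1).tolist())
print('pan',ray('top',[T(229,178)],10),'rim',ray('top',[T(157,178),T(301,178),T(229,108),T(229,249)],10).round(1).tolist(),'buf',ray('top',[T(181,99),T(295,112)],26).round(1).tolist())
# pan by two views
print(tri(T(229,178),S(157,72)))
s=bot.observe();R=s['orientation'];u=-R[:2,0];print('pred tip mid',s['position'][:2]+155*u,'left',s['position'][:2]+155*u+21*R[:2,1])
E
```

```text
[ 562.6 -138.6   40.8] [ 558.5 -180.    40.3] [ 466.  -132.1   40.5]
[[565.2, -139.2, 35.0], [562.5, -180.6, 35.0], [457.2, -173.9, 35.0]]
[[565.0, -138.5, 40.0], [562.3, -179.6, 40.0], [457.6, -173.0, 40.0]]
[[564.9, -137.7, 45.0], [562.2, -178.7, 45.0], [458.0, -172.1, 45.0]]
pan [[ 648.9936957  -171.43556158   10.        ]] rim [[648.5, -113.7, 10.0], [649.5, -229.1, 10.0], [705.6, -171.2, 10.0], [591.9, -171.6, 10.0]] buf [[709.8, -130.4, 26.0], [700.2, -220.6, 26.0]]
[ 647.6 -172.8    3.5]
pred tip mid [ 563.3533461  -161.01415606] left [ 565.32057299 -140.1065016 ]
```

Emit:
move_arm(commands=[{"dp":[0,-1,5],"twist":0},{"dp":[0,-3,15],"twist":0},{"dp":[0,-4,25],"twist":0},{"dp":[0,-4,33],"twist":0},{"dp":[0,-4,37],"twist":0},{"dp":[0,-4,39],"twist":0},{"dp":[0,-4,40],"twist":0},{"dp":[0,-4,40],"twist":0}])

```text
time: 5.85
position: [408.5, -150.9, 29.9]
orientation: [[-0.996, 0.094, -0.0], [0.094, 0.996, -0.0], [0.0, -0.0, -1.0]]
force: [-3.7, 1.0, 6.7]
gripper_width: 0.147
gripper_force: 99.0
```

Run:
```python
from h import *
plan([409,-150.4,29],84.6)
```

```text
pos [ 408.5 -150.9   29.9] yang 84.59 -> dp [-0.4  0.6  0.9] twist -0.01 F [-3.7  1.   6.7] w 12.5 gf 98.96575212478638 t 5.85
```

Emit:
move_arm(commands=[{"dp":[-4,0,0],"twist":0},{"dp":[-12,0,0],"twist":0},{"dp":[-22,0,0],"twist":0},{"dp":[-32,0,0],"twist":0},{"dp":[-40,0,0],"twist":0},{"dp":[-48,0,0],"twist":0},{"dp":[-56,0,0],"twist":0},{"dp":[-64,0,0],"twist":0}])

```text
time: 6.65
position: [472.5, -157.1, 29.9]
orientation: [[-0.996, 0.094, -0.0], [0.094, 0.996, -0.0], [0.0, -0.0, -1.0]]
force: [-5.5, -0.2, 8.8]
gripper_width: 0.151
gripper_force: 99.1
```

Emit:
move_arm(commands=[{"dp":[-8,0,0],"twist":0},{"dp":[-16,0,0],"twist":0},{"dp":[-24,0,0],"twist":0},{"dp":[-32,0,0],"twist":0},{"dp":[-40,0,0],"twist":0},{"dp":[-48,0,0],"twist":0},{"dp":[-54,0,0],"twist":0},{"dp":[-54,0,0],"twist":0}])

```text
time: 7.45
position: [527.1, -162.3, 29.8]
orientation: [[-0.996, 0.094, 0.002], [0.094, 0.996, -0.001], [-0.002, -0.001, -1.0]]
force: [1.1, 0.4, 2.5]
gripper_width: 0.146
gripper_force: 98.1
```

Run:
```python
from h import *
plan([558,-165,29],84.6)
s,im=snap('side','s2');s,i2=snap('top','t2')
a=cv2.imread('pics/s2.png')[150:250,200:380];b=cv2.imread('pics/t2.png')[115:265,290:440]
a=cv2.resize(a,None,fx=2.2,fy=2.2,interpolation=cv2.INTER_CUBIC);b=cv2.resize(b,None,fx=2.6,fy=2.6,interpolation=cv2.INTER_CUBIC)
o=np.zeros((400,800,3),np.uint8);o[:220,:396]=a;o[:390,400:790]=b;cv2.imwrite('pics/c2.png',o)
```

```text
pos [ 527.1 -162.3   29.8] yang 84.58 -> dp [-31.    0.3   0.9] twist -0.02 F [1.1 0.4 2.5] w 12.5 gf 98.09972405433655 t 7.45
```

View pics/c2.png

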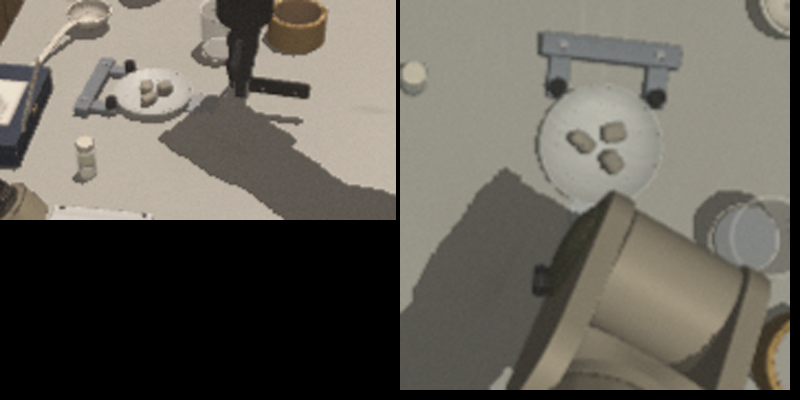

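The pan now touches both buffers and the blade is under it: in the top half the pan centre is at about (600,145). Next I push the last 32 mm.

Emit:
move_arm(commands=[{"dp":[-4,0,0],"twist":0},{"dp":[-10,0,0],"twist":0},{"dp":[-16,0,0],"twist":0},{"dp":[-22,0,0],"twist":0},{"dp":[-27,0,0],"twist":0},{"dp":[-30,0,0],"twist":0},{"dp":[-32,0,0],"twist":0},{"dp":[-32,0,0],"twist":0}])

```text
time: 8.35
position: [557.6, -165.2, 29.9]
orientation: [[-0.996, 0.094, -0.001], [0.094, 0.996, -0.0], [0.001, -0.0, -1.0]]
force: [-3.8, 0.4, 7.9]
gripper_width: 0.143
gripper_force: 99.2
```

Emit:
move_arm(commands=[{"dp":[0,0,-1],"twist":0},{"dp":[0,0,-3],"twist":0},{"dp":[0,0,-6],"twist":0},{"dp":[0,0,-10],"twist":0},{"dp":[0,0,-14],"twist":0},{"dp":[0,0,-17],"twist":0},{"dp":[0,0,-19],"twist":0},{"dp":[0,0,-20],"twist":0}], newtons=120)

```text
time: 9.15
position: [558.0, -165.1, 49.5]
orientation: [[-0.996, 0.095, 0.0], [0.095, 0.996, -0.0], [-0.0, -0.0, -1.0]]
force: [-0.0, -0.5, -2.5]
gripper_width: 0.14
gripper_force: 117.0
```

Run:
```python
from h import *
plan([558,-165,110],84.6)
s,im=snap('side','s3');s,i2=snap('top','t3')
a=cv2.imread('pics/s3.png')[170:230,230:350];b=cv2.imread('pics/t3.png')[115:265,290:440]
a=cv2.resize(a,None,fx=3.3,fy=3.3,interpolation=cv2.INTER_CUBIC);b=cv2.resize(b,None,fx=2.6,fy=2.6,interpolation=cv2.INTER_CUBIC)
o=np.zeros((400,800,3),np.uint8);o[:a.shape[0],:396]=a;o[:390,400:790]=b;cv2.imwrite('pics/c3.png',o)
```

```text
pos [ 558.  -165.1   49.5] yang 84.57 -> dp [ -0.    0.1 -60.5] twist -0.03 F [-0.  -0.5 -2.5] w 12.0 gf 116.97344183921814 t 9.15
```

View pics/c3.png

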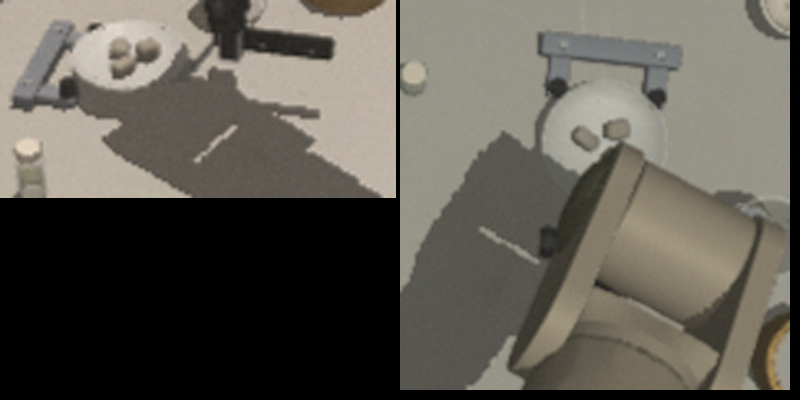

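The pan is lifted level on the blade. In the top half its rim shows at left (540,140), right (667,140) and top (603,80).

Run:
```python
from h import *
T=lambda x,y:(290+(x-400+.5)/2.6-.5,115+(y+.5)/2.6-.5)
p=ray('top',[T(540,140),T(667,140),T(603,80)],32.5)[:,:2];print(p.round(1).tolist())
c=[p[2,0]-57,(p[0,1]+p[1,1])/2];print('pan',np.round(c,1))
s=bot.observe();R=s['orientation'];print('in tool xy',R[:2,:2].T@(np.array(c)-s['position'][:2]))
print('q',s['q'])
```

```text
[[659.0, -114.5], [660.0, -229.5], [714.3, -171.4]]
pan [ 657.3 -172. ]
in tool xy [-99.59586167   2.55328699]
q [-4.88970625e-01  6.31796528e-01  1.52007547e+00 -3.03576870e-05
  9.89616297e-01 -1.96504446e+00]
```

Emit:
move_arm(commands=[{"dp":[1,0,-4],"twist":0},{"dp":[5,0,-11],"twist":0},{"dp":[12,0,-20],"twist":0},{"dp":[21,0,-30],"twist":0},{"dp":[31,0,-40],"twist":0},{"dp":[40,0,-50],"twist":0},{"dp":[47,0,-57],"twist":0},{"dp":[50,0,-60],"twist":0}])

```text
time: 10.05
position: [507.7, -160.4, 110.4]
orientation: [[-0.995, 0.095, 0.001], [0.095, 0.995, -0.001], [-0.001, -0.001, -1.0]]
force: [1.4, -0.6, -3.2]
gripper_width: 0.143
gripper_force: 117.0
```

Emit:
move_arm(commands=[{"dp":[0,2,0],"twist":0},{"dp":[0,7,0],"twist":0},{"dp":[0,15,0],"twist":0},{"dp":[0,26,0],"twist":0},{"dp":[0,40,0],"twist":0},{"dp":[0,55,0],"twist":0},{"dp":[0,71,0],"twist":0},{"dp":[0,87,0],"twist":0}])

```text
time: 10.85
position: [516.4, -72.1, 109.3]
orientation: [[-0.996, 0.094, -0.0], [0.094, 0.996, 0.0], [0.0, 0.0, -1.0]]
force: [0.1, 0.9, -3.1]
gripper_width: 0.14
gripper_force: 117.0
```

Emit:
move_arm(commands=[{"dp":[0,16,0],"twist":-0.6},{"dp":[0,32,0],"twist":-1.2},{"dp":[0,48,0],"twist":-1.8},{"dp":[0,64,0],"twist":-2.5},{"dp":[0,79,0],"twist":-3.2},{"dp":[0,93,0],"twist":-3.9},{"dp":[0,106,0],"twist":-4.6},{"dp":[0,118,0],"twist":-5.4}])

```text
time: 11.65
position: [527.6, 44.9, 109.3]
orientation: [[-1.0, -0.001, 0.0], [-0.001, 1.0, 0.0], [-0.0, 0.0, -1.0]]
force: [-0.8, -0.4, -2.2]
gripper_width: 0.141
gripper_force: 117.0
```

Emit:
move_arm(commands=[{"dp":[0,12,0],"twist":0},{"dp":[-2,25,0],"twist":0},{"dp":[-5,38,0],"twist":0},{"dp":[-8,50,0],"twist":0},{"dp":[-10,59,0],"twist":0},{"dp":[-11,65,0],"twist":0},{"dp":[-12,67,0],"twist":0},{"dp":[-12,67,0],"twist":0}])

```text
time: 12.45
position: [539.6, 110.7, 109.2]
orientation: [[-1.0, 0.0, -0.0], [0.0, 1.0, -0.0], [0.0, -0.0, -1.0]]
force: [-0.6, -0.1, -2.6]
gripper_width: 0.14
gripper_force: 117.1
```

Run:
```python
from h import *
plan([567.2,167,105],90)
```

```text
pos [539.6 110.7 109.2] yang 89.98 -> dp [-27.5  56.3   4.2] twist -0.02 F [-0.6 -0.1 -2.6] w 12.0 gf 117.09357261657715 t 12.45
```

Emit:
move_arm(commands=[{"dp":[-1,2,0],"twist":0},{"dp":[-4,8,0],"twist":0},{"dp":[-9,18,0],"twist":0},{"dp":[-15,30,0],"twist":0},{"dp":[-20,42,0],"twist":0},{"dp":[-25,51,0],"twist":0},{"dp":[-27,55,0],"twist":0},{"dp":[-27.5,56,0],"twist":0}])

```text
time: 13.25
position: [567.2, 167.3, 109.1]
orientation: [[-1.0, -0.0, -0.0], [-0.0, 1.0, -0.0], [0.0, -0.0, -1.0]]
force: [1.0, -0.2, -1.0]
gripper_width: 0.137
gripper_force: 117.1
```

Run:
```python
from h import *
plan([567.2,167,105],90)
s,im=snap('side','s4');s,i2=snap('top','t4')
a=cv2.imread('pics/s4.png')[190:310,190:370];b=cv2.imread('pics/t4.png')[115:245,160:290]
a=cv2.resize(a,None,fx=2.2,fy=2.2,interpolation=cv2.INTER_CUBIC);b=cv2.resize(b,None,fx=3,fy=3,interpolation=cv2.INTER_CUBIC)
o=np.zeros((400,800,3),np.uint8);o[:a.shape[0],:396]=a;o[:390,400:790]=b;cv2.imwrite('pics/c4.png',o)
```

```text
pos [567.2 167.3 109.1] yang 90.02 -> dp [-0.  -0.3  4.1] twist 0.02 F [ 1.  -0.2 -1. ] w 11.7 gf 117.12941408157349 t 13.25
```

View pics/c4.png

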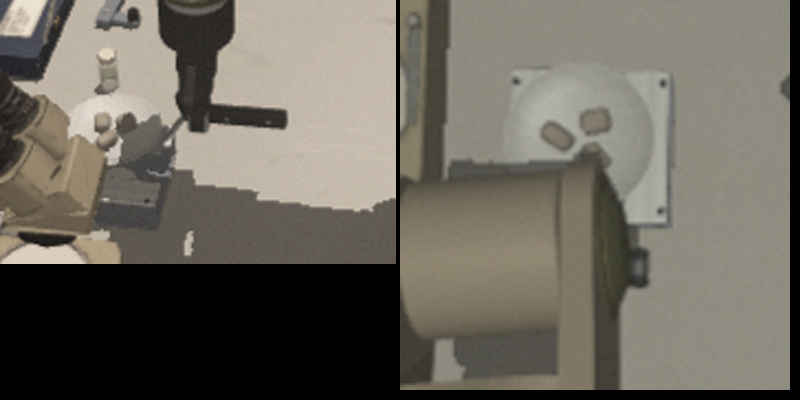

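The pan sits level over the stand: its rim shows at left (503,138), right (655,138) and top (580,62), with the stand's right corners at (672,73) and (669,225).

Run:
```python
from h import *
T=lambda x,y:(160+(x-400+.5)/3-.5,115+(y+.5)/3-.5)
p=ray('top',[T(503,138),T(655,138),T(580,62)],91.8)[:,:2];print(p.round(1).tolist(),'pan',p[2,0]-57,(p[0,1]+p[1,1])/2)
print('stand',ray('top',[T(510,67),T(672,73),T(669,226)],45).round(1).tolist())
```

```text
[[666.5, 226.8], [667.5, 113.3], [724.0, 170.2]] pan 667.0232694973051 170.08307363129256
stand [[728.8, 232.9, 45.0], [725.1, 105.7, 45.0], [605.2, 106.4, 45.0]]
```

Emit:
move_arm(commands=[{"dp":[0,0,3],"twist":0},{"dp":[0,0,9],"twist":0},{"dp":[0,0,16],"twist":0},{"dp":[0,0,22],"twist":0},{"dp":[0,0,27],"twist":0},{"dp":[0,0,30],"twist":0},{"dp":[0,0,32],"twist":0},{"dp":[0,0,34],"twist":0}])

```text
time: 14.15
position: [567.2, 166.7, 75.3]
orientation: [[-1.0, 0.0, 0.0], [0.0, 1.0, -0.0], [-0.0, -0.0, -1.0]]
force: [-0.4, -0.2, -2.1]
gripper_width: 0.145
gripper_force: 117.1
```

Emit:
move_arm(commands=[{"dp":[0,0,1],"twist":0},{"dp":[0,0,2],"twist":0},{"dp":[0,0,4],"twist":0},{"dp":[0,0,6],"twist":0},{"dp":[0,0,9],"twist":0},{"dp":[0,0,13],"twist":0},{"dp":[0,0,17],"twist":0},{"dp":[0,0,18],"twist":0}])

```text
time: 14.95
position: [566.8, 166.6, 56.6]
orientation: [[-1.0, 0.0, -0.001], [0.0, 1.0, -0.0], [0.001, -0.0, -1.0]]
force: [-0.5, -0.8, -1.8]
gripper_width: 0.14
gripper_force: 117.2
```

Emit:
move_arm(commands=[{"dp":[2,0,0],"twist":0},{"dp":[7,0,0],"twist":0},{"dp":[14,0,0],"twist":0},{"dp":[23,0,0],"twist":0},{"dp":[33,0,0],"twist":0},{"dp":[44,0,0],"twist":0},{"dp":[56,0,0],"twist":0},{"dp":[68,0,0],"twist":0}])

```text
time: 15.75
position: [497.9, 166.7, 57.4]
orientation: [[-1.0, 0.0, 0.0], [0.0, 1.0, 0.0], [-0.0, 0.0, -1.0]]
force: [1.2, -0.3, -2.2]
gripper_width: 0.142
gripper_force: 117.2
```

Emit:
move_arm(commands=[{"dp":[14,0,0],"twist":0},{"dp":[28,0,0],"twist":0},{"dp":[42,0,0],"twist":0},{"dp":[56,0,0],"twist":0},{"dp":[68,0,0],"twist":0},{"dp":[76,0,0],"twist":0},{"dp":[80,0,0],"twist":0},{"dp":[82,0,0],"twist":0}])

```text
time: 16.55
position: [416.9, 166.8, 57.5]
orientation: [[-1.0, 0.0, 0.0], [0.0, 1.0, 0.0], [-0.0, 0.0, -1.0]]
force: [0.5, -0.1, -1.1]
gripper_width: 0.145
gripper_force: 117.2
```

Emit:
move_arm(commands=[{"dp":[0,-4,0],"twist":0},{"dp":[0,-14,0],"twist":0},{"dp":[0,-30,0],"twist":0},{"dp":[0,-50,0],"twist":0},{"dp":[0,-70,0],"twist":0},{"dp":[0,-88,0],"twist":0},{"dp":[0,-98,0],"twist":0},{"dp":[0,-100,0],"twist":0}])

```text
time: 17.35
position: [417.2, 65.6, 57.3]
orientation: [[-1.0, 0.002, 0.0], [0.002, 1.0, -0.0], [-0.0, -0.0, -1.0]]
force: [0.1, 0.6, -2.3]
gripper_width: 0.142
gripper_force: 117.3
```

Emit:
move_arm(commands=[{"dp":[0,0,3],"twist":0},{"dp":[0,0,9],"twist":0},{"dp":[0,0,15],"twist":0},{"dp":[0,0,20],"twist":0},{"dp":[0,0,23],"twist":0},{"dp":[0,0,25],"twist":0},{"dp":[0,0,26],"twist":0},{"dp":[0,0,26],"twist":0}])

```text
time: 18.15
position: [417.0, 66.8, 31.3]
orientation: [[-1.0, 0.0, -0.0], [0.0, 1.0, 0.0], [0.0, 0.0, -1.0]]
force: [-0.9, 0.3, -2.3]
gripper_width: 0.143
gripper_force: 117.3
```

Run:
```python
from h import *
plan([416,66,29.8],90)
s,im=snap('side','s5');s,i2=snap('top','t5')
a=cv2.imread('pics/s5.png')[190:310,190:370];b=cv2.imread('pics/t5.png')[115:245,160:290]
a=cv2.resize(a,None,fx=2.2,fy=2.2,interpolation=cv2.INTER_CUBIC);b=cv2.resize(b,None,fx=3,fy=3,interpolation=cv2.INTER_CUBIC)
o=np.zeros((400,800,3),np.uint8);o[:a.shape[0],:396]=a;o[:390,400:790]=b;cv2.imwrite('pics/c5.png',o)
```

```text
pos [417.   66.8  31.3] yang 89.97 -> dp [ 1.  -0.8  1.5] twist -0.03 F [-0.9  0.3 -2.3] w 12.2 gf 117.29345798492432 t 18.15
```

View pics/c5.png

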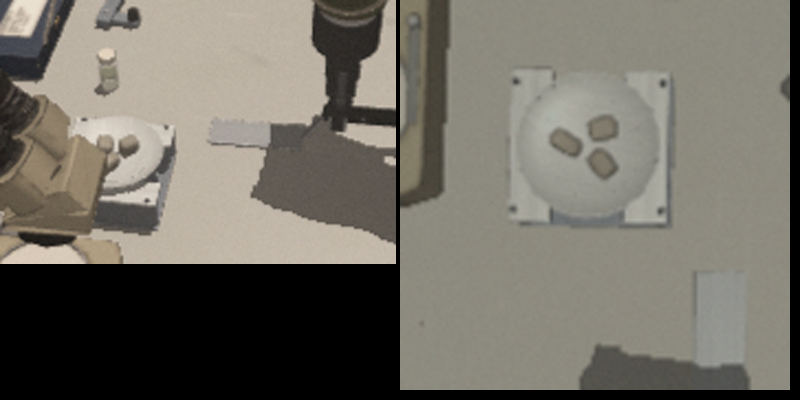

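The pan lies flat and well centred on the rails: its rim spans (516–660, 70–217) inside stand corners (510,68)–(671,226). Next I lower the lifter the last 1.5 mm and release it.

Emit:
move_arm(commands=[{"dp":[0,0,0.5],"twist":0},{"dp":[0,0,1],"twist":0},{"dp":[0,0,1.3],"twist":0},{"dp":[0,0,1.5],"twist":0},{"dp":[0,0,1.5],"twist":0},{"dp":[0,0,1.5],"twist":0},{"dp":[0,0,1.5],"twist":0},{"dp":[0,0,1.5],"twist":0}], newtons=60)

```text
time: 19.05
position: [417.1, 66.7, 29.9]
orientation: [[-1.0, 0.0, 0.0], [0.0, 1.0, -0.0], [-0.0, -0.0, -1.0]]
force: [-2.0, -0.1, 5.5]
gripper_width: 0.139
gripper_force: 118.0
```

Emit:
move_arm(commands=[{"dp":[0,0,0],"twist":0},{"dp":[0,0,0],"twist":0},{"dp":[0,0,0],"twist":0},{"dp":[0,0,0],"twist":0},{"dp":[0,0,0],"twist":0},{"dp":[0,0,0],"twist":0},{"dp":[0,0,0],"twist":0},{"dp":[0,0,0],"twist":0}], grip=60)

```text
time: 19.85
position: [417.0, 66.7, 29.8]
orientation: [[-1.0, 0.001, -0.0], [0.001, 1.0, 0.0], [0.0, 0.0, -1.0]]
force: [-0.4, 0.0, -0.2]
gripper_width: 0.701
gripper_force: 0.0
```

Emit:
move_arm(commands=[{"dp":[0,0,-5],"twist":0},{"dp":[0,0,-15],"twist":0},{"dp":[0,0,-30],"twist":0},{"dp":[0,0,-50],"twist":0},{"dp":[0,0,-75],"twist":0},{"dp":[0,0,-100],"twist":0},{"dp":[0,0,-115],"twist":0},{"dp":[0,0,-120],"twist":0}])

```text
time: 20.65
position: [417.7, 66.7, 151.9]
orientation: [[-1.0, 0.0, 0.004], [0.0, 1.0, -0.0], [-0.004, -0.0, -1.0]]
force: [0.0, -0.4, -0.2]
gripper_width: 0.703
gripper_force: 0.0
```

Run:
```python
from h import *
T=lambda x,y:(160+(x-400+.5)/3-.5,115+(y+.5)/3-.5)
p=ray('top',[T(516,143),T(660,143),T(588,70),T(588,217)],55)[:,:2];print(p.round(1).tolist(),'pan',p.mean(0))
q=ray('top',[T(510,68),T(672,73),T(669,226),T(510,222)],45)[:,:2];print('stand',q.mean(0))
s,t6=snap('top','t6');s,s6=snap('side','s6')
t5=cv2.cvtColor(cv2.imread('pics/t5.png'),cv2.COLOR_BGR2RGB)
print('pan region change',np.abs(t6[135:192,195:255].astype(int)-t5[135:192,195:255]).mean())
print('blade rgb top', [t6[r,266].tolist() for r in range(200,300,8)]); print(s['position'],s['gripper_width'],s['force'])
# dark handle pixels in side view
m=(s6.max(2)<60).astype(np.uint8);m[:,:300]=0;m[:190]=0;m[260:]=0;m[:,400:]=0
n,l,st,c=cv2.connectedComponentsWithStats(m)
for i in range(1,n):
    if st[i,4]>60: print(st[i],ray('side',[c[i]],48).round(0))
```

```text
[[667.7, 224.9], [668.7, 113.3], [725.0, 170.0], [610.9, 168.2]] pan [668.08510091 169.09923038]
stand [666.36244814 168.90934964]
pan region change 1.808869395711501
blade rgb top [[140, 138, 127], [144, 145, 140], [146, 147, 143], [146, 150, 144], [83, 81, 80], [82, 83, 79], [83, 84, 81], [66, 66, 64], [53, 52, 50], [46, 45, 38], [90, 85, 72], [112, 105, 89], [125, 117, 100]]
[417.58478118  66.73533639 151.52357611] 0.7045468499403582 [0.42173885 0.02065972 0.87693945]
[342 190  14  29 247] [[ 408. -103.   48.]]
[337 239  42   9 268] [[377.  68.  48.]]
```

```bash
python3 -c "
from bench import bot
print(bot.sign_off())"
```

```text
the job is handed in; nothing more can be done
None
```

The job is handed in at about 21 s of the 61 s allowed: the pan rests flat on the rails, about 2 mm off centre by the top camera. The lifter lies flat on the table, clear of the pan and the stand; the fingers never went near the pan, and no move took the arm to the beaker, vial or dropper bottle.

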